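Pack sanded pulls into the blow-off chest and start it

TASK

The drum sander has finished its batch: swing the latch lever on the blow-off chest clear of the lid, open the lid until it stands upright or farther back, and move every wooden pull from the sander's catch tray into the chest. Then shut the lid completely, swing the latch lever back all the way across it, and only then turn the spring-return start knob on the control box clockwise to its stop and let it go so that it springs back. Leave the other things on the bench standing where they are.

Things in the scene. Friction and masses are not known exactly. Their poses are not given: they have to be found in the camera images.
- chest: grey steel blow-off chest, fixed; open box 165 (x) x 252 (y) x 60 mm high, 6 mm walls and floor (inside 153 x 240, 54 deep). Origin: centre of its underside, on the bench; x points from its front (handle side, towards the robot) to its back (hinge side), y to its left (latch side), z up
- lid (a joint): angle of the chest's lid: 0 shut, 1.57 upright, 1.75 at its stop. An aluminium plate 165 x 252 x 10 mm hinged along the chest's back top edge (chest x = +82.5, height 60.5 mm). The stiff hinge stays wherever it is left; the bar needs 1 to 6 N to move. The lid cannot rise while the latch lever lies across it
- lid_bar (a point): middle of the lid's round handle bar, 12 mm thick, 100 mm clear between its posts, along the chest's y, 39 mm clear in front of lid and chest (chest x = -127.5, height 65.5 mm when shut). It moves on an arc of 210 mm radius about lid_hinge, to 275 mm high when upright. Pinched from above (fingers closing along the chest's x) it turns in the pads, so the tool may keep pointing down
- lid_hinge (a point): middle of the lid's hinge line (which runs along the chest's y)
- latch (a joint): angle of the latch lever: 0 to 0.1 across the lid (locked), 1.57 pointing to the chest's front, 1.7 at its stop; it clears the lid from 1.25 on. It grows clockwise seen from above. Light friction (about 1 N at the grip), stays where it is left
- latch_grip (a point): grip of the latch lever: an upright black round peg 18 mm thick, 44 mm tall, at the end of a flat dark steel arm; the point is on the peg's axis, 24 mm above the arm's top and 20 mm below the peg's top, 110 mm above the bench, 78 mm from latch_pivot
- latch_pivot (a point): vertical axis of the latch lever, at the same height as latch_grip, on a bracket at the chest's left side (chest x = -35, y = +155 mm). From it the arm points to chest -y (over the lid, 4 mm above it) when locked and to chest -x when swung 1.57
- knob (a joint): angle of the spring-return start knob: 0 at rest, 1.1 at its stop, growing clockwise seen from above. The spring (0.02 N m at rest, 0.13 N m at the stop) turns it back to 0 within about a second once let go
- knob_grip (a point): point to grip on the knob's axis, 86 mm above the bench, 14 mm below the knob's top: a black bar grip 52 mm long, 14 mm thick, 32 mm tall (on a 48 mm disc) on a grey control box 80 x 80 x 55 mm. The bar runs along this point's x, which turns with the knob
- tray (a point): centre of the floor of the drum sander's steel catch tray, 20 mm above the bench; the tray is 170 (x) x 310 (y) mm outside, its 4 mm walls stand 8 mm above the floor; x points from the robot's side to the sander (a green machine 220 mm high, starting 100 mm beyond this point), y to the left, z up
- sander: green drum sander with its catch tray, fixed; origin on the bench under the tray's centre, axes as tray
- pull0: a finished drawer pull of light wood, flat dog-bone shape 135 mm long (its x), 24 mm thick (z), round ends 48 mm wide, waist 20 mm wide (its y) over the middle 40 mm, about 90 g; 2 to 4 such pulls lie in the catch tray about 68 mm apart, roughly along the tray's x. Origin: centre of its underside
- pull1: a finished drawer pull of light wood, flat dog-bone shape 135 mm long (its x), 24 mm thick (z), round ends 48 mm wide, waist 20 mm wide (its y) over the middle 40 mm, about 90 g; 2 to 4 such pulls lie in the catch tray about 68 mm apart, roughly along the tray's x. Origin: centre of its underside
- pull2: a finished drawer pull of light wood, flat dog-bone shape 135 mm long (its x), 24 mm thick (z), round ends 48 mm wide, waist 20 mm wide (its y) over the middle 40 mm, about 90 g; 2 to 4 such pulls lie in the catch tray about 68 mm apart, roughly along the tray's x. Origin: centre of its underside
- pull3: a finished drawer pull of light wood, flat dog-bone shape 135 mm long (its x), 24 mm thick (z), round ends 48 mm wide, waist 20 mm wide (its y) over the middle 40 mm, about 90 g; 2 to 4 such pulls lie in the catch tray about 68 mm apart, roughly along the tray's x. Origin: centre of its underside
- sandblock: cork sanding block, 90 x 50 x 32 mm; loose, belongs where it stands
- tape: roll of paper tape lying flat, 90 mm across, 24 mm high; loose, belongs where it stands
- glue: white glue bottle, 60 mm across, 150 mm tall; loose, belongs where it stands
- can: plain metal can, 90 mm across, 110 mm tall; loose, belongs where it stands
- papercup: paper cup, 80 mm across, 100 mm tall; loose, belongs where it stands
- billet: square rough wooden billet, 170 x 50 x 40 mm, not sanded, not part of the batch; loose, belongs where it stands
There are look-alikes about, which are no part of the job. What is shaped like the pull3 but blue is not meant.

How it is judged:
By the outcome, as a careful person would: the job done as asked, in the order asked, and still so for the second after the job is handed in, with the robot touching nothing.
Of pull0, pull1, pull2, pull3 only 2 to 4 are there at a start; the rules pass over those that are not, and their reading is None.
At some moment in a run one of pull0, pull1, pull2, pull3 may be knocked a few centimetres aside while the robot is not near it.
Once in a run the grip may slacken for a moment while it holds something.
It also fails if it takes over 210 s, if anything falls off the work surface, if the arm or the gripper's body presses on something with over 40 N, if the wrist force passes 120 N, or if a joint passes its speed limit or range.

ROBOT

A 6-joint arm with a two-finger parallel gripper is mounted at the origin on the work surface. World frame = base frame: x ahead of the robot, y to its left, z up, the work surface at z = 0. Lengths are in m, angles in rad, forces in N, time in s.
With the tool pointing down it reaches from about 0.375 to 0.9 m from the base axis. Payload 3.1 kg.
Tool frame: the origin (TCP) lies at the very end of the fingers, on their centre line; the grasp point (between the pads) lies 19 mm behind it; z points along the fingers, y is the direction in which the jaws open and shut (so a half turn about z gives the same grasp; the last joint's range is limited). The gripper opens to 87 mm and grips with 3 to 60 N. Pads are 19 mm wide; open, the fingers measure 117 mm over their backs; the gripper's body (75 mm by 190 mm) begins 51 mm behind the grasp point.
Start: joints at [1.036, 0.527, 1.433, -0, 1.181, -0.178], TCP at [0.218, 0.586, 0.223] pointing down, gripper open.
Joint ranges: [-3.08, 3.08], [-0.75, 2.2], [0.22, 2.44], [-1.43, 4.57], [0, 2.65], [-2.85, 2.85]. Speed limits (rad/s): [2.79, 2.79, 3.14, 3.14, 3.14, 3.14].

INTERFACE

Orientations are given as a 3x3 rotation matrix whose columns are the frame's x, y, z axes.
In Python, from bench import robot gives the robot as it stands. The module is installed in compiled form; this text tells all that it offers. Calls block until the motion is done:
- robot.move_pose(position, orientation): joint-space move of the TCP to a pose.
- robot.move_straight(position, frame=None, velocity=0.15): straight line of the TCP; frame=None keeps the orientation; velocity is the mean speed in m/s.
- robot.goto_joints(angles): joint-space move.
- robot.set_gripper(opening): finger opening in m; the grip force is fixed at half the most; returns when the fingers have stopped.
- robot.wait(seconds).
- robot.solve_ik(position, orientation): joint angles nearest the present ones, or None.
- robot.state(): the state.
- robot.get_image(name): name is "scene" or "top" or "wrist"; returns (picture, depth): 384x512x3 uint8, red, green, blue; 384x512 float32, m along the optical axis (not along the pixel's ray), 0 where there is no reading.
- robot.calibration(name): a dict with "camera_matrix" (3x3 intrinsics, pixels), "rvec" (rotation vector, rad) and "tvec" (3), from world to camera coordinates, as OpenCV has them. Camera axes: x right, y down, z forward; pixel columns grow to the right and rows downward; lengths in m; the calibration is good to about 2 mm. A picture is of the moment at which its call begins: read the wrist's pose just before it. calibration takes no time and is no camera call; for the wrist camera it gives the pose at the moment of the call.
A pose or a line that the arm cannot do raises robot.PlanningError and nothing moves.
- robot.close_job(): hands the job in, once; it reports no verdict.
The state is a dict: "t": time; "qpos": joint angles; "joint_vel": joint speeds; "joint_torque": joint torques, N m; "tcp_pos": TCP position; "tool_rot": TCP orientation; "contact_force": force on the tool from outside, world axes, zero at the start; "moment": the same for the moment, N m; "grip_width": finger opening in m.
Only numpy, scipy, OpenCV 4.12 (cv2) and the standard library are available. Lean on these libraries where they do the work, as an engineer would, in place of code of your own. Each camera call takes 0.05 s, during which the arm holds its last target.

## Working session

There is one attempt and no reset: what is moved stays moved. The work goes in short steps, each a Python script; the robot and the scene stay as the last script left them, time stands still between calls to the robot, and variables do not carry over. Pictures are saved under pics/ and viewed, and the job is handed in when it is done.

```bash
mkdir -p pics; ls
python3 - <<'E'
from bench import robot
import cv2,numpy as np
for n in ("scene","top","wrist"):
    c=robot.calibration(n)
    p,d=robot.get_image(n)
    cv2.imwrite(f"pics/{n}0.png",p[:,:,::-1]); np.save(f"pics/{n}0d.npy",d)
    R=cv2.Rodrigues(np.array(c["rvec"]))[0]
    print(n,np.round(c["camera_matrix"],1).tolist(),np.round(-R.T@np.array(c["tvec"]).ravel(),3),np.round(R[2],2))
s=robot.state();print({k:np.round(v,3).tolist() for k,v in s.items()})
E
```

```text
pics
scene [[351.8, 0.0, 254.8], [0.0, 351.8, 191.5], [0.0, 0.0, 1.0]] [ 1.19  -0.072  0.974] [-0.62  0.13 -0.77]
top [[467.3, 0.0, 259.1], [0.0, 467.3, 199.4], [0.0, 0.0, 1.0]] [0.247 0.046 1.853] [ 0.14  0.02 -0.99]
wrist [[295.2, 0.0, 251.8], [0.0, 295.2, 192.3], [0.0, 0.0, 1.0]] [0.146 0.613 0.383] [ 0.27 -0.1  -0.96]
{'t': 0.15, 'qpos': [1.037, 0.528, 1.434, -0.0, 1.181, -0.178], 'joint_vel': [-0.002, -0.003, -0.005, -0.002, 0.001, 0.0], 'joint_torque': [0.001, -44.043, -17.684, 0.063, 0.055, -0.0], 'tcp_pos': [0.217, 0.585, 0.222], 'tool_rot': [[-0.937, 0.348, -0.001], [0.348, 0.937, -0.001], [0.0, -0.002, -1.0]], 'contact_force': [-0.591, -0.025, 0.605], 'moment': [0.011, -0.043, -0.055], 'grip_width': 0.087}
```

View pics/top0.png

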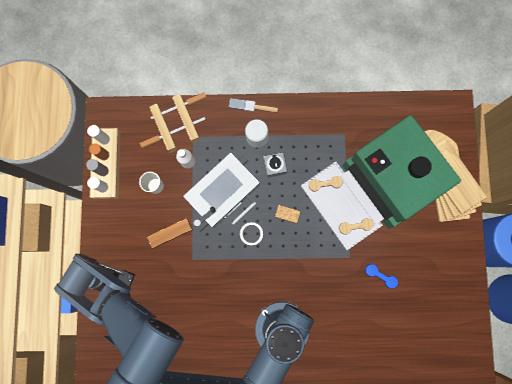

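View pics/scene0.png

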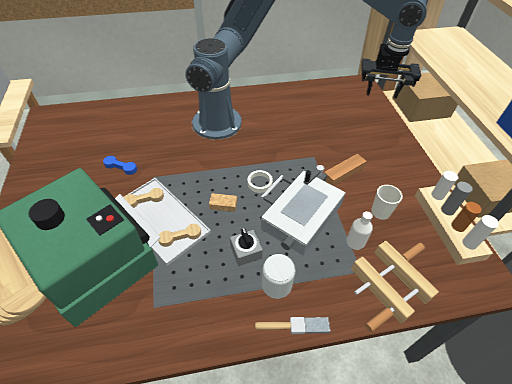

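View pics/wrist0.png

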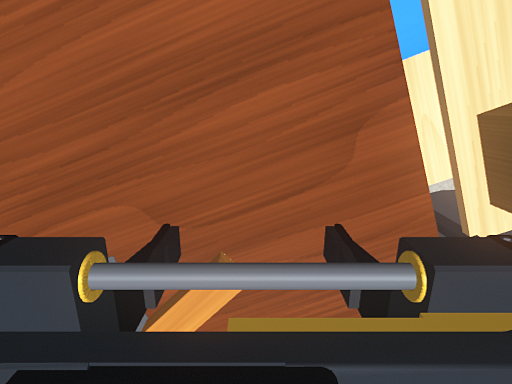

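The top view shows the chest at px (222,190), the latch peg near (209,211) and the knob at (275,163). There are two wooden pulls in the tray at (325,184) and (356,226). Look-alikes are the blue dog-bone at (382,275), the billet at (169,233) and the clamp at (178,117). I'll check these choices in a close crop.

Run:
```python
import cv2
a=cv2.imread("pics/top0.png")[130:265,140:400]; cv2.imwrite("pics/topc.png",cv2.resize(a,None,fx=3,fy=3,interpolation=cv2.INTER_CUBIC))
a=cv2.imread("pics/scene0.png")[140:300,90:390]; cv2.imwrite("pics/scenec.png",cv2.resize(a,None,fx=2.6,fy=2.6,interpolation=cv2.INTER_CUBIC))
```

```text
(no output)
```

View pics/topc.png

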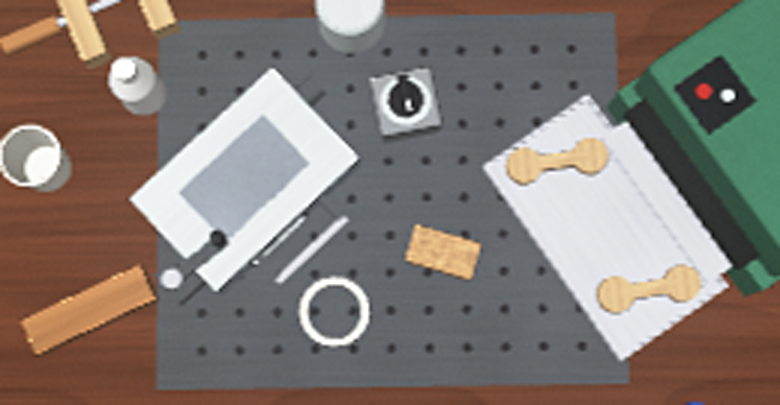

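View pics/scenec.png

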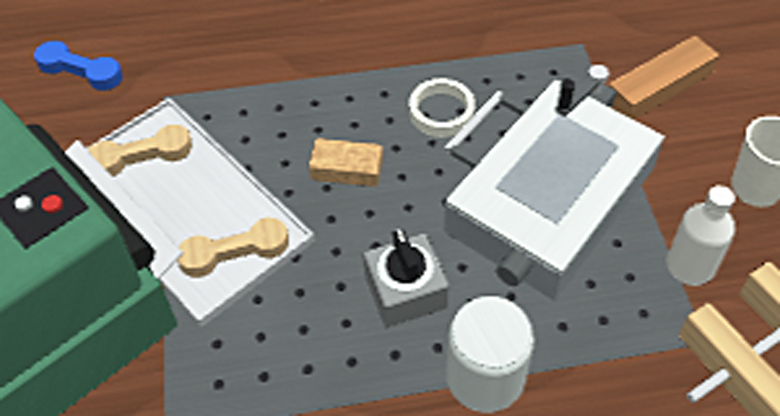

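The crop settles it. The white lid with the grey panel has its bar at the lower right (312,250 in the crop), and the latch peg (218,238) lies across the lid from its pivot (172,278). The two light-wood dog-bones in the tray are the pulls. The blue one and the billet are not meant. Next come rough positions by ray casting.

```bash
cat > h.py <<'E'
from bench import robot
import cv2,numpy as np
def cal(n):
    c=robot.calibration(n); return np.array(c["camera_matrix"]),cv2.Rodrigues(np.array(c["rvec"],float))[0],np.array(c["tvec"],float).ravel()
def ray(c,uv,z):
    K,R,t=c; uv=np.atleast_2d(np.asarray(uv,float))
    d=(np.c_[uv,np.ones(len(uv))]@np.linalg.inv(K).T)@R; o=-R.T@t
    return o+d*((z-o[2])/d[:,2])[:,None]
def proj(c,P):
    K,R,t=c; p=(np.atleast_2d(P)@R.T+t)@K.T; return p[:,:2]/p[:,2:]
def shot(n,tag):
    c=cal(n); p,d=robot.get_image(n); cv2.imwrite(f"pics/{tag}.png",p[:,:,::-1]); 
    np.savez(f"pics/{tag}.npz",p=p,d=d,K=c[0],R=c[1],t=c[2]); return c,p,d
def load(tag):
    f=np.load(f"pics/{tag}.npz"); return (f["K"],f["R"],f["t"]),f["p"],f["d"]
def blobs(m,amin=30):
    n,l,s,ce=cv2.connectedComponentsWithStats(m.astype(np.uint8))
    return [(l==i,s[i],ce[i]) for i in range(1,n) if s[i,4]>=amin]
def down(yaw):  # tool y axis at world angle yaw; tool z down; x = y x z
    y=np.array([np.cos(yaw),np.sin(yaw),0]);z=np.array([0,0,-1.]);x=np.cross(y,z); return np.c_[x,y,z]
def st():
    s=robot.state(); return round(float(s["t"]),2),np.round(s["tcp_pos"],4),np.round(s["contact_force"],1),round(float(s["grip_width"]),4)
E
python3 - <<'E'
from h import *
K,R,t=cal("top"); c=(K,R,t)
p=cv2.imread("pics/top0.png")[:,:,::-1]
hsv=cv2.cvtColor(p.copy(),cv2.COLOR_RGB2HSV)
print("lid corners",np.round(ray(c,[[231,153],[259,182],[210,227],[184,196]],.0705),3).tolist())
print("pivot,peg",np.round(ray(c,[[197,223]],.09),3),np.round(ray(c,[[213,209]],.13),3))
print("knob",np.round(ray(c,[[275,163]],.1),3))
print("bar",np.round(ray(c,[[244,213]],.0655),3))
m=cv2.inRange(hsv,(10,50,150),(25,170,255))
for mm,s,ce in blobs(m,100):
    P=ray(c,[ce],.044)[0]; 
    if 0.2<P[0]<.8 and P[1]>-.5 : print(s,ce,np.round(P,3))
print("others can glue cup billet",np.round(ray(c,[[257,132]],.1),3),np.round(ray(c,[[183,157]],.1),3),np.round(ray(c,[[150,182]],.1),3),np.round(ray(c,[[169,233]],.04),3))
E
```

```text
lid corners [[0.682, 0.187, 0.07], [0.565, 0.079, 0.07], [0.393, 0.268, 0.07], [0.515, 0.37, 0.07]]
pivot,peg [[0.407 0.316 0.09 ]] [[0.455 0.25  0.13 ]]
knob [[0.633 0.016 0.1  ]]
bar [[0.446 0.138 0.066]]
[  89  128   29   70 1098] [105.69489982 162.13752277] [0.659 0.689 0.044]
[139 135  21  13 111] [149.17117117 141.        ] [0.743 0.517 0.044]
[   0  174   23  210 3335] [  9.08815592 272.02278861] [0.231 1.05  0.044]
[309 176  34  15 278] [325.42086331 183.02517986] [ 0.562 -0.181  0.044]
[  62  200   20   76 1090] [ 71.26055046 231.84678899] [0.383 0.814 0.044]
[275 205  25  18 290] [287.1137931  213.51724138] [ 0.444 -0.029  0.044]
[147 218  45  30 553] [168.78300181 232.7034358 ] [0.375 0.432 0.044]
[339 218  35  16 290] [355.83448276 225.77586207] [ 0.393 -0.293  0.044]
others can glue cup billet [[0.756 0.084 0.1  ]] [[0.662 0.37  0.1  ]] [[0.566 0.495 0.1  ]] [[0.374 0.432 0.04 ]]
```

Run:
```python
from h import *
c=cal("wrist"); s=robot.state()
print("tcp px",proj(c,s["tcp_pos"]))
K,R,t=c; T=np.array(s["tool_rot"]); o=-R.T@t
print("cam in tool",np.round(T.T@(o-s["tcp_pos"]),3)); print("cam axes in tool\n",np.round(T.T@R.T,3))
for uv in [(0,0),(256,0),(511,0),(0,220),(256,110),(256,220),(511,220)]:
    print(uv,np.round(T.T@(ray(c,[uv],0.)[0]-s["tcp_pos"]),3))
```

```text
tcp px [[250.79746476 238.12170475]]
cam in tool [ 0.077  0.001 -0.162]
cam axes in tool
 [[-0.001 -0.958 -0.286]
 [ 1.    -0.001 -0.   ]
 [-0.    -0.286  0.958]]
(0, 0) [ 0.19  -0.285  0.222]
(256, 0) [0.19  0.006 0.222]
(511, 0) [0.19  0.295 0.221]
(0, 220) [-0.078 -0.351  0.222]
(256, 110) [0.07  0.006 0.222]
(256, 220) [-0.078  0.006  0.222]
(511, 220) [-0.078  0.362  0.221]
```

Run:
```python
from h import *
robot.move_pose([0.60,0.28,0.32],down(np.radians(131)))
print(st()); shot("wrist","w1")
```

```text
(1.97, array([0.5994, 0.2807, 0.3197]), array([-0.5,  0.1, -0.3]), 0.0871)
```

View pics/w1.png

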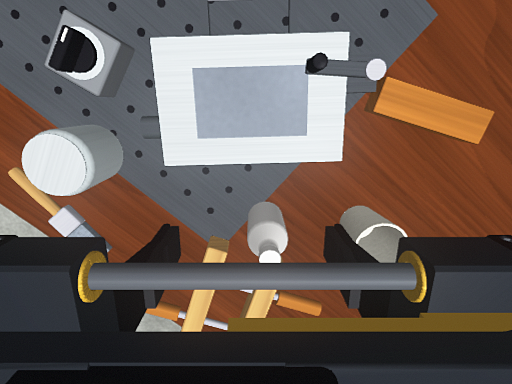

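The view shows the lid from (150,38) to (343,160), the latch peg at (317,63), its pivot cap at (376,69) and the knob at (77,50). The glue bottle and cup stand behind the chest. I'll fit the lid now.

Run:
```python
from h import *
c,p,d=load("w1")
hsv=cv2.cvtColor(p,cv2.COLOR_RGB2HSV)
m=cv2.inRange(hsv,(0,0,185),(180,40,255)); m[225:]=0
b=max(blobs(m),key=lambda b:b[1][4]); print(b[1])
cn=cv2.findContours(b[0].astype(np.uint8),cv2.RETR_EXTERNAL,cv2.CHAIN_APPROX_NONE)[0][0][:,0]
W=ray(c,cn,.0705)[:,:2]
r=cv2.minAreaRect(W.astype(np.float32)); print("rect",r); bx=cv2.boxPoints(r); print(np.round(bx,3).tolist())
print("depth lid z", (c[1].T@(np.linalg.inv(c[0])@[180,100,1]*d[100,180]-c[2]))[2])
piv=ray(c,[[376,69]],.09)[0]; print("pivot",piv)
dk=cv2.inRange(hsv,(0,0,0),(180,255,60)); 
for mm,s,ce in blobs(dk[:120],60): print(s,ce,ray(c,[ce],.12)[0])
for uv in [(317,63),(320,60),(315,70),(76,50),(90,60),(376,69)]:
    print(uv,np.round(c[1].T@(np.linalg.inv(c[0])@[*uv,1]*d[uv[1],uv[0]]-c[2]),3))
o=p[0:130,20:420]; cv2.imwrite("pics/w1c.png",cv2.resize(o,None,fx=2,fy=2,interpolation=cv2.INTER_CUBIC)[:,:,::-1])
```

```text
[  150    32   199   134 20725]
rect ((0.5410314202308655, 0.22692520916461945), (0.16371050477027893, 0.2504993975162506), 42.551700592041016)
[[0.3959999978542328, 0.2639999985694885], [0.5649999976158142, 0.07900000363588333], [0.6859999895095825, 0.1899999976158142], [0.5170000195503235, 0.375]]
depth lid z 0.0691799526997179
pivot [0.41013746 0.3173716  0.09      ]
[11 10  8  9 60] [14.6        13.91666667] [ 0.63950965 -0.02584921  0.12      ]
[  49   25   48   47 1524] [73.27559055 52.44094488] [0.63095894 0.04205122 0.12      ]
[306  53  22  21 294] [315.88095238  62.76530612] [0.46041704 0.25442111 0.12      ]
(317, 63) [0.462 0.255 0.131]
(320, 60) [0.458 0.255 0.131]
(315, 70) [0.466 0.259 0.119]
(76, 50) [0.636 0.022 0.08 ]
(90, 60) [0.637 0.036 0.069]
(376, 69) [0.411 0.317 0.091]
```

View pics/w1c.png

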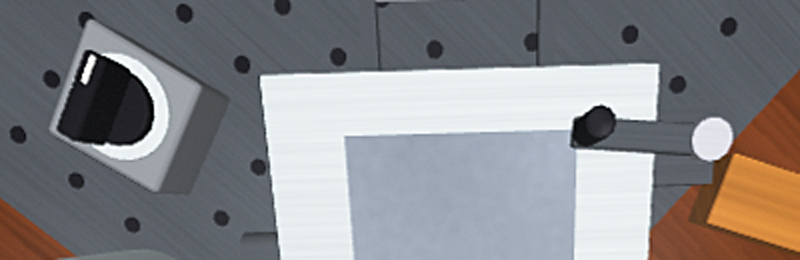

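The chest fit matches the given sizes (164 x 250.5 mm), and the pivot it predicts agrees with the measured one to 1 mm. The lever reads about 0.08 rad. Now the latch.

```bash
cat >> h.py <<'E'
CH=np.array([.5410,.2269]); TH=np.radians(42.55)
RC=np.array([[np.cos(TH),-np.sin(TH)],[np.sin(TH),np.cos(TH)]])
def cw(x,y,z): return np.r_[CH+RC@[x,y],z]
def latch(a,z=.093): return cw(-.035-.078*np.sin(a),.155-.078*np.cos(a),z)
def bar(a,dz=-.019):  # bar centre, radius .21 about hinge, starting angle from bar z .0655 vs hinge .0605
    a0=np.arctan2(.005,.21); r=.21006
    return cw(.0825-r*np.cos(a+a0),0,.0605+r*np.sin(a+a0)+dz)
E
python3 - <<'E'
from h import *
yaw=TH+np.pi/2; D=down(yaw)
robot.set_gripper(.045)
p=latch(.08); robot.move_pose(p+[0,0,.07],D); robot.move_straight(p)
print(st()); robot.set_gripper(0); print(st())
for a in np.linspace(.08,1.62,8)[1:]:
    robot.move_straight(latch(a),velocity=.1)
    print(round(a,2),st())
robot.set_gripper(.045); print(st())
q=robot.state()["tcp_pos"]; robot.move_straight(np.array(q)+[0,0,.08]); print(st())
shot("top","t1"); shot("scene","s1")
E
```

```text
(4.45, array([0.4598, 0.2562, 0.0936]), array([-0.4, -0.2,  0.3]), 0.0451)
(5.05, array([0.4575, 0.2568, 0.0933]), array([-3. ,  4.2,  3.8]), 0.0173)
0.3 (5.38, array([0.444 , 0.248 , 0.0933]), array([-1.2,  5.2,  3.2]), 0.017)
0.52 (5.7, array([0.429 , 0.2416, 0.0934]), array([2. , 1.4, 0.3]), 0.0172)
0.74 (6.03, array([0.4112, 0.2376, 0.0933]), array([ 2.2, -7.6,  4.6]), 0.0173)
0.96 (6.35, array([0.3914, 0.2376, 0.0932]), array([  0.3, -13.9,   8.4]), 0.0172)
1.18 (6.67, array([0.3746, 0.2452, 0.0926]), array([-2.6, -3.3, -0.1]), 0.0179)
1.4 (7.0, array([0.3608, 0.2544, 0.0925]), array([-1.9, -6.6,  1.7]), 0.0173)
1.62 (7.33, array([0.3487, 0.2667, 0.0924]), array([-3.1, -4.7, -0.3]), 0.017)
(8.11, array([0.3504, 0.2676, 0.093 ]), array([-0.4,  0.8,  0.6]), 0.0448)
(8.79, array([0.35  , 0.2674, 0.1727]), array([-0.3,  0.2, -0.1]), 0.0449)
```

```bash
python3 - <<'E'
from h import *
D=down(TH)
# feasibility
for a in np.linspace(0,1.66,6): print(robot.solve_ik(bar(a),D) is not None,end=" ")
robot.set_gripper(.04)
robot.move_pose(bar(0)+[0,0,.1],D)
shot("top","t2"); shot("scene","s2")
robot.move_straight(bar(0)+[0,0,.002],velocity=.12); print(st())
E
python3 -c "
import cv2
a=cv2.imread('pics/s2.png')[100:300,150:450];cv2.imwrite('pics/s2c.png',cv2.resize(a,None,fx=2.5,fy=2.5))"
```

```text
True True True True True True (11.51, array([0.4475, 0.1408, 0.0489]), array([ 0.3, -0.5,  0.3]), 0.0396)
```

View pics/s2c.png

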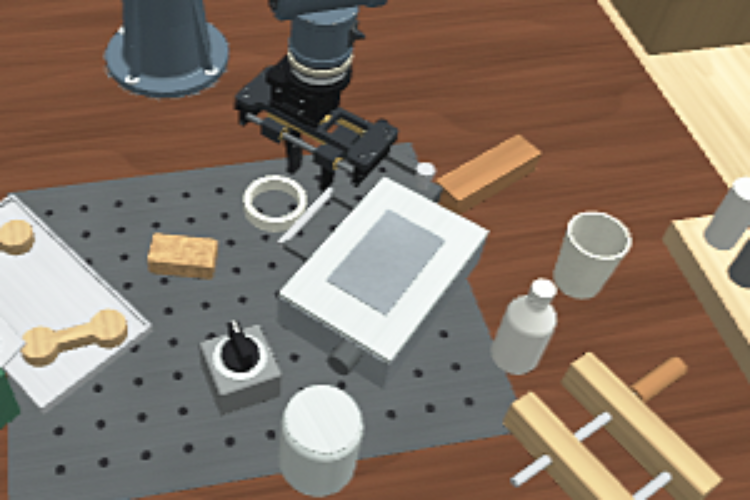

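The latch arm now points to the chest's front and is clear of the lid, and the gripper is over the bar. Next I grip the bar and open the lid.

Run:
```python
from h import *
robot.set_gripper(0); print(st())
for a in np.linspace(0,1.66,11)[1:]:
    robot.move_straight(bar(a)+[0,0,.001],velocity=.12); s=st()
    print(round(a,2),s, np.round(np.linalg.norm(s[1]-bar(a)),4))
    if s[3]<.008 or np.linalg.norm(s[2])>60: print("STOP"); break
```

```text
(12.13, array([0.4459, 0.1397, 0.0487]), array([-1.5, -4.8,  2.9]), 0.0109)
0.17 (12.57, array([0.4484, 0.142 , 0.0824]), array([-1.2, -5.7,  1. ]), 0.0112) 0.0022
0.33 (13.01, array([0.4548, 0.1479, 0.1159]), array([-1.4, -6.5,  3. ]), 0.0109) 0.0028
0.5 (13.45, array([0.4649, 0.1572, 0.1474]), array([-4. , -7.7,  5. ]), 0.0108) 0.0038
0.66 (13.89, array([0.4785, 0.1698, 0.1763]), array([ -5.8, -11.2,  10.2]), 0.0109) 0.0051
0.83 (14.33, array([0.4955, 0.1853, 0.2021]), array([ -9.2, -12. ,  16.6]), 0.0113) 0.0065
1.0 (14.78, array([0.5172, 0.2053, 0.2241]), array([-11.2,  -9.1,  21.1]), 0.0112) 0.0059
1.16 (15.22, array([0.5426, 0.2285, 0.2408]), array([-6.4, -4.1, 19.1]), 0.011) 0.0048
1.33 (15.66, array([0.5687, 0.2525, 0.2506]), array([-2.8,  0.3, 12.8]), 0.0109) 0.0041
1.49 (16.1, array([0.5945, 0.2762, 0.2541]), array([0.1, 1.8, 6.4]), 0.011) 0.0032
1.66 (16.54, array([0.62  , 0.2996, 0.2517]), array([1.7, 3. , 3.1]), 0.0107) 0.0019
```

Run:
```python
from h import *
robot.set_gripper(.05); robot.move_straight(bar(1.66)+[0,0,.09],velocity=.25); print(st())
robot.move_pose([.49,-.30,.30],down(np.radians(10))); print(st())
c,p,d=shot("wrist","w2")
hsv=cv2.cvtColor(p,cv2.COLOR_RGB2HSV)
m=cv2.inRange(hsv,(8,40,130),(25,190,255)); m[225:]=0
for mm,s,ce in blobs(m,400): print(s,ce,np.round(ray(c,[ce],.044)[0],3))
shot("scene","s3")
```

```text
(17.98, array([0.6193, 0.2988, 0.3411]), array([-0. , -0.2, -0.5]), 0.0502)
(20.18, array([ 0.4906, -0.2992,  0.3001]), array([-0.4, -0.1,  0.3]), 0.05)
[ 64   0  14 103 690] [69.48115942 36.53768116] [ 0.235 -0.181  0.044]
[  80    0   30  156 2606] [97.52839601 78.25441289] [ 0.272 -0.225  0.044]
[ 298   29   43  107 2550] [318.93137255  80.7427451 ] [ 0.561 -0.177  0.044]
[403  34  77 160 882] [436.6292517  139.06689342] [ 0.742 -0.223  0.044]
[ 23  68  16 124 897] [ 28.32107023 146.23857302] [ 0.178 -0.333  0.044]
[ 456   77   56  148 1994] [489.17853561 159.81243731] [ 0.826 -0.238  0.044]
[ 165   96   37   95 2207] [183.49841414 142.04984141] [ 0.393 -0.289  0.044]
[112 114  11 111 723] [116.68326418 171.76071923] [ 0.303 -0.348  0.044]
[ 143  160   44   65 1315] [157.93688213 200.97034221] [ 0.365 -0.382  0.044]
```

View pics/w2.png

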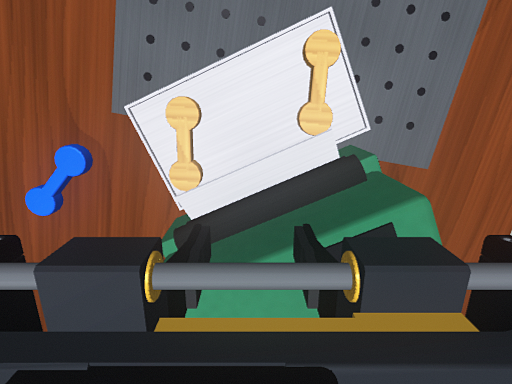

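View pics/s3.png

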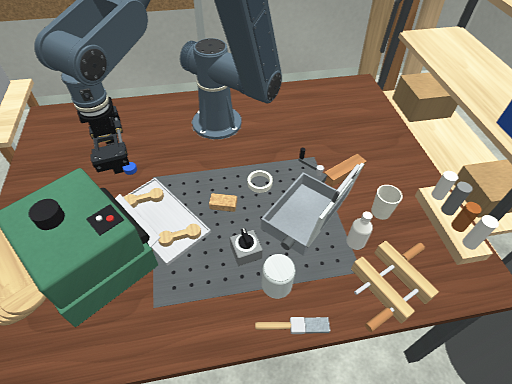

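The lid is upright and the chest is empty. There are only two pulls in the tray, at (319,81) and (184,142). The blue one at (58,180) is not ours. Before grasping I'll measure their pose accurately.

```bash
cat >> h.py <<'E'
def pulls(c,p,zt=.044,wrist=True):
    hsv=cv2.cvtColor(p,cv2.COLOR_RGB2HSV)
    m=cv2.inRange(hsv,(8,40,130),(25,190,255))
    if wrist: m[225:]=0
    out=[]
    for mm,s,ce in blobs(m,200):
        cn=cv2.findContours(mm.astype(np.uint8),cv2.RETR_EXTERNAL,cv2.CHAIN_APPROX_NONE)[0][0][:,0]
        W=ray(c,cn,zt)[:,:2].astype(np.float32); r=cv2.minAreaRect(W)
        L,w=max(r[1]),min(r[1])
        if .125<L<.15 and .04<w<.065:
            b=cv2.boxPoints(r); e=b[1]-b[0] if np.linalg.norm(b[1]-b[0])>np.linalg.norm(b[2]-b[1]) else b[2]-b[1]
            a=np.arctan2(e[1],e[0])%np.pi
            out.append((np.array(r[0]),a,L,w))
    return out
E
python3 - <<'E'
from h import *
c,p,d=load("w2")
for o in pulls(c,p): print(np.round(o[0],4),np.degrees(o[1]),o[2:])
E
```

```text
[ 0.5615 -0.1817] 97.562546 (0.13273504376411438, 0.047526586800813675)
[ 0.3939 -0.2931] 98.98303 (0.13193202018737793, 0.0469822958111763)
```

```bash
cat >> h.py <<'E'
PY=TH+np.pi/2
def grab(xy,a):
    yaw=a-np.pi/2; D=down(yaw); P=np.r_[xy,.0225]
    robot.set_gripper(.042)
    robot.move_pose(P+[0,0,.09],D); robot.move_straight(P,velocity=.15); print("at",st())
    robot.set_gripper(0); print("grip",st())
    robot.move_straight(P+[0,0,.03],velocity=.1); robot.move_straight(P+[0,0,.2],velocity=.25); print("up",st())
    return st()[3]>.015
def carry(cy,cx=0.):
    D=down(PY)
    robot.move_pose(cw(-.14,cy,.22),D); print("way",st())
    if st()[3]<.012: return False
    robot.move_straight(cw(cx,cy,.16),velocity=.25)
    return True
def place(cy,cx=0.):
    robot.move_straight(cw(cx,cy,.012),velocity=.12); print("low",st())
    robot.set_gripper(.04); print(st())
    robot.move_straight(cw(cx,cy,.16),velocity=.25)
E
python3 - <<'E'
from h import *
if grab(np.array([.5615,-.1817]),np.radians(97.56)):
    print(carry(-.06))
    c,p,d=shot("wrist","w3"); shot("scene","s4"); shot("top","t4")
E
python3 -c "
import cv2
a=cv2.imread('pics/s4.png')[100:300,150:450];cv2.imwrite('pics/s4c.png',cv2.resize(a,None,fx=2.5,fy=2.5))"
```

```text
at (22.44, array([ 0.5623, -0.1826,  0.0235]), array([-0.1,  0.1,  0.3]), 0.042)
grip (22.97, array([ 0.5617, -0.1818,  0.0231]), array([-1. ,  0.2,  5. ]), 0.0198)
up (24.25, array([ 0.5604, -0.1811,  0.221 ]), array([-0. , -0.1, -1.2]), 0.0198)
way (25.77, array([0.4786, 0.0877, 0.2195]), array([-0.3, -0.3, -0.8]), 0.0198)
True
```

View pics/w3.png

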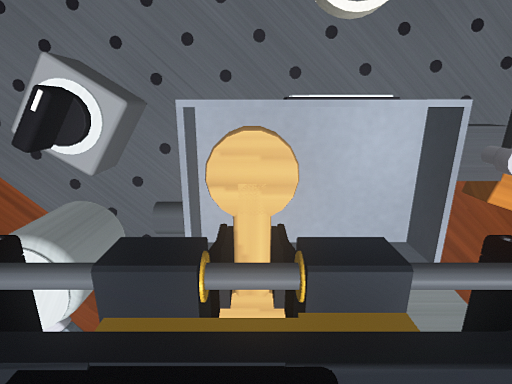

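View pics/s4c.png

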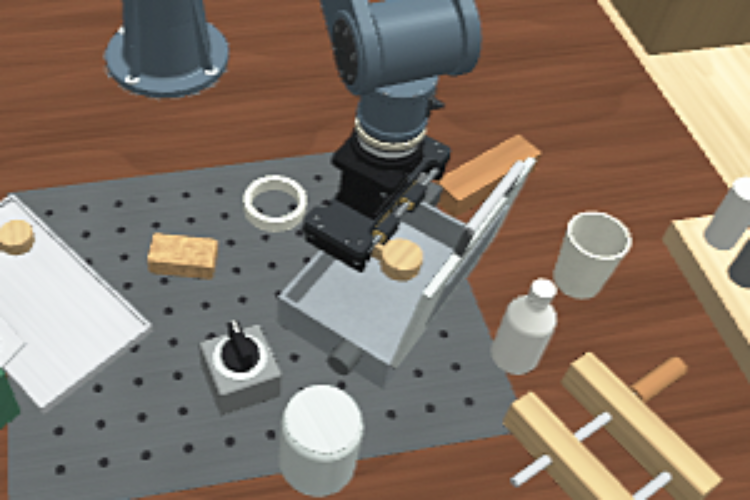

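The pull hangs straight over the chest, its front lobe at (252,170) inside the walls. I'll check its end against the wall and then place it.

```bash
python3 - <<'E'
from h import *
c,p,d=load("w3")
e=ray(c,[[251,126]],.16+.0215)[0]; print("chest xy of lobe end",RC.T@(e[:2]-CH))
place(-.06)
# look for the other pull
robot.move_pose([.47,-.33,.30],down(np.radians(10))); 
c,p,d=shot("wrist","w4"); 
for o in pulls(c,p): print(np.round(o[0],4),np.degrees(o[1]),o[2:])
shot("scene","s5"); print(st())
E
python3 -c "
import cv2
a=cv2.imread('pics/s5.png')[100:300,80:380];cv2.imwrite('pics/s5c.png',cv2.resize(a,None,fx=2.5,fy=2.5))"
```

```text
chest xy of lobe end [-0.06868409 -0.06150847]
low (28.07, array([0.5823, 0.1828, 0.0128]), array([ 0.8, -0.8,  0.1]), 0.0197)
(28.75, array([0.5816, 0.1827, 0.012 ]), array([-0.2, -0.1, -0.8]), 0.0399)
[ 0.3944 -0.2939] 98.17618 (0.13272224366664886, 0.04711597412824631)
(31.55, array([ 0.4704, -0.3291,  0.2997]), array([-0.1,  0.3, -0.1]), 0.0403)
```

View pics/w4.png

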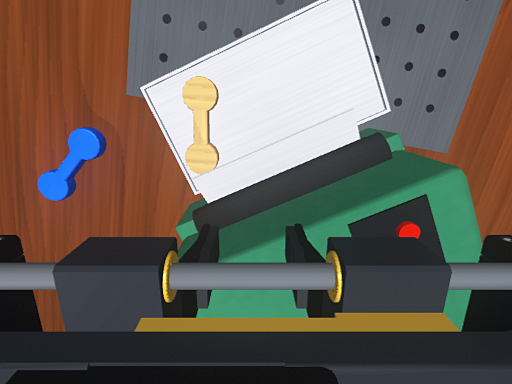

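View pics/s5c.png

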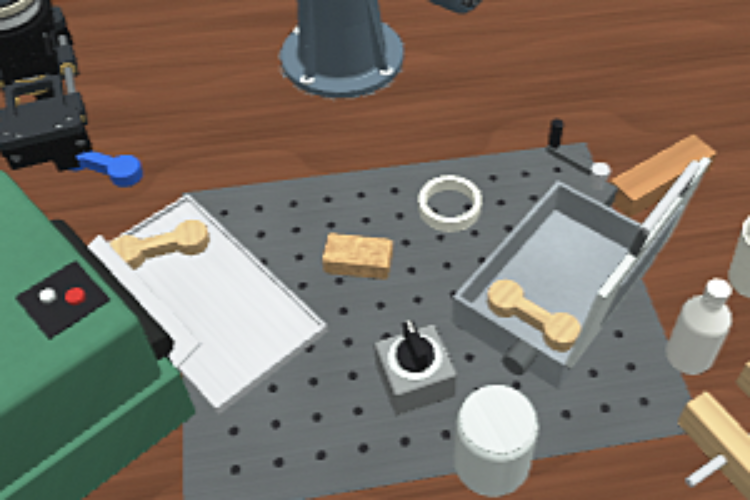

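The first pull lies flat in the chest. The second is unmoved at (200,125).

```bash
python3 - <<'E'
from h import *
if grab(np.array([.3942,-.2935]),np.radians(98.5)):
    ok=carry(.02); print(ok,st())
    if ok:
        place(.02); print(st())
        robot.move_straight(cw(-.0,.02,.30),velocity=.25)
    shot("wrist","w5"); shot("scene","s6"); shot("top","t6")
E
python3 -c "
import cv2
a=cv2.imread('pics/s6.png')[100:300,80:380];cv2.imwrite('pics/s6c.png',cv2.resize(a,None,fx=2.5,fy=2.5))"
```

```text
at (33.43, array([ 0.395 , -0.2943,  0.0232]), array([0.6, 0.4, 0.6]), 0.0419)
grip (33.96, array([ 0.3942, -0.2937,  0.023 ]), array([-2.2, -1. ,  5.9]), 0.0199)
up (35.24, array([ 0.3934, -0.2926,  0.2212]), array([ 0.1,  0.9, -2.2]), 0.0198)
way (36.87, array([0.4247, 0.1464, 0.2197]), array([-0.4,  0.8, -1.9]), 0.0199)
True (37.62, array([0.5265, 0.2407, 0.1597]), array([-0.1, -0.3, -1.4]), 0.0201)
low (39.01, array([0.5281, 0.2418, 0.0128]), array([ 0.2,  0.9, -1.2]), 0.0199)
(39.69, array([0.5274, 0.2416, 0.012 ]), array([ 0.1, -0.2, -0.3]), 0.0401)
(40.43, array([0.5266, 0.2414, 0.1592]), array([-0.2, -0.8,  0. ]), 0.0397)
```

View pics/w5.png

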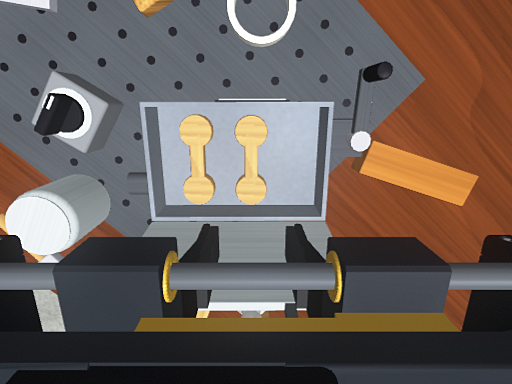

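View pics/s6c.png

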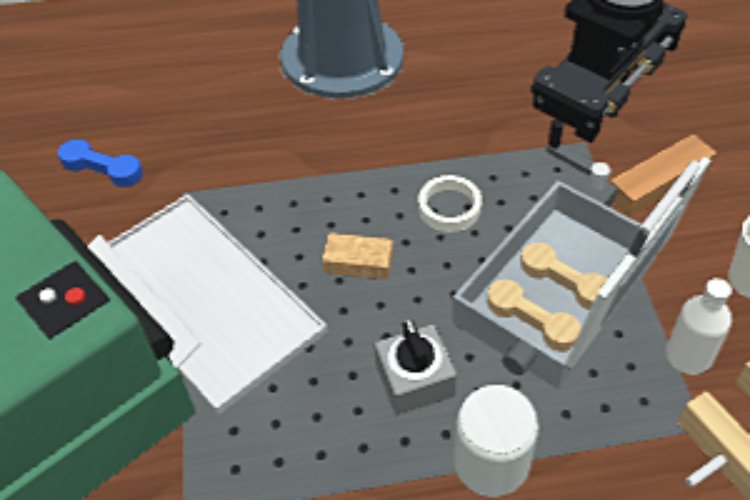

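Both pulls lie flat in the chest, at (197,160) and (251,160), and the tray is empty. Now I close the lid.

Run:
```python
from h import *
D=down(TH)
robot.set_gripper(.045)
q=robot.state()["tcp_pos"]; robot.move_straight([q[0],q[1],.36],velocity=.3)
robot.move_pose(bar(1.66)+[0,0,.09],D)
robot.move_straight(bar(1.66)+[0,0,.001],velocity=.15); print(st())
robot.set_gripper(0); print(st())
for a in np.linspace(1.66,0,11)[1:]:
    robot.move_straight(bar(a)+[0,0,.001 if a>.1 else -.001],velocity=.12); s=st()
    print(round(a,2),s, np.round(np.linalg.norm(s[1]-bar(a)),4))
    if s[3]<.008 or np.linalg.norm(s[2])>60: print("STOP"); break
```

```text
(44.24, array([0.6199, 0.2989, 0.2523]), array([0.9, 0.8, 0.2]), 0.0446)
(44.92, array([0.6196, 0.299 , 0.2515]), array([0.5, 0.5, 0.8]), 0.0107)
1.49 (45.37, array([0.5931, 0.2747, 0.2534]), array([-2.6, -0.9,  6.9]), 0.0107) 0.0022
1.33 (45.81, array([0.5674, 0.2512, 0.2479]), array([-3.7, -2. ,  7. ]), 0.011) 0.0017
1.16 (46.25, array([0.5427, 0.2285, 0.2366]), array([-3.2, -2.9,  4. ]), 0.0108) 0.0013
1.0 (46.69, array([0.5201, 0.2078, 0.2207]), array([-2.3, -2.8,  0.6]), 0.0111) 0.0009
0.83 (47.13, array([0.4998, 0.1892, 0.2002]), array([-1.2, -0.7, -1.5]), 0.0106) 0.0005
0.66 (47.58, array([0.4824, 0.1732, 0.1755]), array([-0.7,  0.5, -5. ]), 0.0105) 0.0007
0.5 (48.02, array([0.468 , 0.1599, 0.1471]), array([ 0.7,  2.9, -5.6]), 0.0103) 0.001
0.33 (48.46, array([0.4569, 0.1497, 0.1158]), array([-0.7,  2.6, -4.8]), 0.0107) 0.0012
0.17 (48.9, array([0.4495, 0.1429, 0.0822]), array([-0.4, -0.6, -4.2]), 0.0111) 0.0011
0.0 (49.36, array([0.4459, 0.1399, 0.0454]), array([-2.4, -5.7, -2.6]), 0.0101) 0.0018
```

Run:
```python
from h import *
for dz in (-.004,-.008,-.012):
    robot.move_straight(bar(0)+[0,0,dz],velocity=.05); s=st(); print(dz,s)
    if s[2][2]>12: break
robot.set_gripper(.045); robot.move_straight(bar(0)+[0,0,.12],velocity=.25); print(st())
robot.move_pose([0.60,0.28,0.32],down(PY)); shot("wrist","w6")
c,p,d=load("w6")
for uv in [(180,60),(180,100),(250,45),(335,140),(170,150),(250,155)]:
    print(uv,np.round(c[1].T@(np.linalg.inv(c[0])@[*uv,1]*d[uv[1],uv[0]]-c[2]),4))
```

```text
-0.004 (49.61, array([0.4459, 0.1398, 0.0429]), array([-3.1, -6.3, -3.3]), 0.0104)
-0.008 (49.86, array([0.4459, 0.1398, 0.0398]), array([-4.5, -6.5,  5.5]), 0.0101)
-0.012 (50.11, array([0.4459, 0.1398, 0.0369]), array([-6. , -7.9, 16. ]), 0.0096)
(51.67, array([0.4464, 0.1406, 0.166 ]), array([0.7, 0. , 0.2]), 0.0452)
(180, 60) [0.5639 0.1219 0.0699]
(180, 100) [0.6021 0.1525 0.0705]
(250, 45) [0.4907 0.1761 0.0697]
(335, 140) [0.4996 0.3423 0.0707]
(170, 150) [0.6633 0.1836 0.0705]
(250, 155) [0.5936 0.27   0.0708]
```

View pics/w6.png

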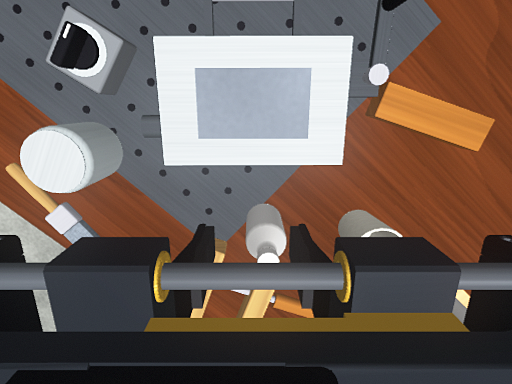

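The lid reads flat at 0.070–0.071 m across, front edge included, so it is shut. Next I swing the latch back.

```bash
python3 - <<'E'
from h import *
D=down(PY)
robot.set_gripper(.045)
p=latch(1.6); robot.move_pose(p+[0,0,.09],D); robot.move_straight(p); print(st())
robot.set_gripper(0); print(st())
for a in list(np.linspace(1.6,.0,8)[1:])+[-.04,-.08]:
    robot.move_straight(latch(a),velocity=.1); s=st()
    print(round(a,2),s)
    if s[3]<.013 or np.linalg.norm(s[2])>40: break
pp=s[1]-np.r_[cw(-.035,.155,0)]; v=RC.T@pp[:2]; print("angle",np.arctan2(-v[0],-v[1]))
robot.set_gripper(.045); q=robot.state()["tcp_pos"]; robot.move_straight(np.array(q)+[0,0,.1],velocity=.2); print(st())
robot.move_pose([0.60,0.25,0.32],down(PY)); shot("wrist","w7"); shot("scene","s7")
E
python3 -c "
import cv2
a=cv2.imread('pics/w7.png')[:220];cv2.imwrite('pics/w7c.png',cv2.resize(a,None,fx=1.5,fy=1.5))"
```

```text
(55.02, array([0.3525, 0.2667, 0.0933]), array([-0.6, -0. ,  0.1]), 0.045)
(55.62, array([0.3514, 0.2664, 0.0933]), array([-1.1, -0.2,  3.6]), 0.017)
1.37 (55.95, array([0.3635, 0.2536, 0.0932]), array([-2.9,  0.4,  6.3]), 0.0171)
1.14 (56.27, array([0.3791, 0.2446, 0.0931]), array([-0.9, -1.9,  6.2]), 0.0171)
0.91 (56.6, array([0.3967, 0.2398, 0.0931]), array([-0.8, -1.8,  5.1]), 0.0173)
0.69 (56.92, array([0.4144, 0.2392, 0.0931]), array([-1.6, -1.2,  5.7]), 0.0173)
0.46 (57.25, array([0.4318, 0.2426, 0.093 ]), array([-1.9,  0.5,  5.7]), 0.0172)
0.23 (57.58, array([0.4476, 0.2497, 0.093 ]), array([-3.6,  1.1,  5. ]), 0.0171)
0.0 (57.9, array([0.4615, 0.26  , 0.0929]), array([-3. ,  0.7,  6.7]), 0.0172)
-0.04 (58.15, array([0.4617, 0.2602, 0.0928]), array([-6. , -4.6,  9.1]), 0.0168)
-0.08 (58.4, array([0.4619, 0.2605, 0.0927]), array([ -7.7, -10.4,  12.6]), 0.0172)
angle 0.007172362705149421
(59.83, array([0.4669, 0.2642, 0.1925]), array([-0.5,  0.5,  0.1]), 0.045)
```

View pics/w7c.png

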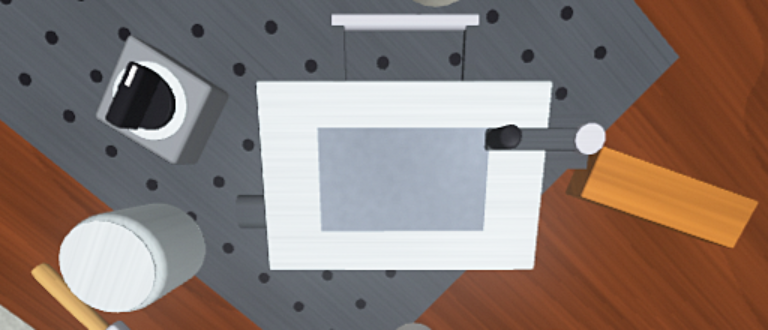

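The lever lies fully across the lid (about 0.007 rad). Now the knob.

Run:
```python
from h import *
robot.move_pose([.705,.02,.27],down(np.radians(100))); print(st())
c,p,d=shot("wrist","w8"); print(proj(c,[.634,.02,.1]))
a=p[60:230,160:360]; cv2.imwrite("pics/w8c.png",cv2.resize(a,None,fx=3.5,fy=3.5)[:,:,::-1])
```

```text
(61.71, array([0.7046, 0.0215, 0.2703]), array([-0.7,  0.8, -0.2]), 0.0454)
[[261.86222883 110.91691067]]
```

View pics/w8c.png

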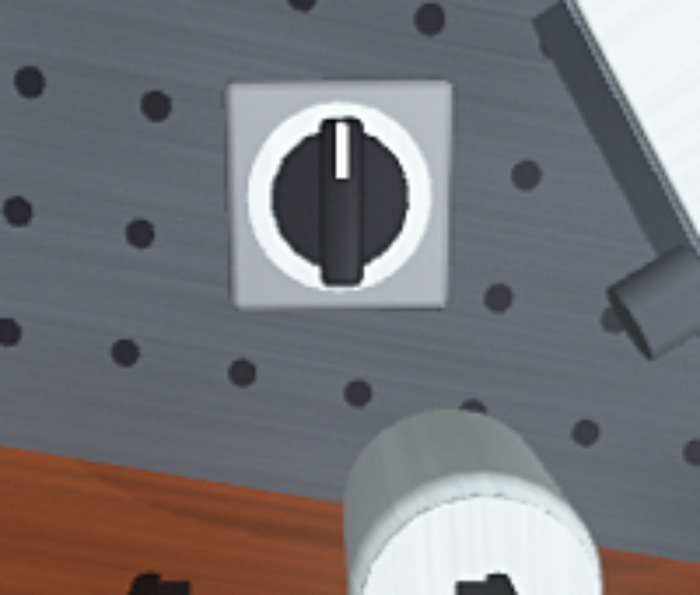

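Run:
```python
from h import *
c,p,d=load("w8")
f=lambda uv,z: ray(c,np.array(uv)/3.5+[160,60],z)
w=f([[342,121],[342,274]],.1); print("bar top",w,np.linalg.norm(w[1]-w[0]),np.degrees(np.arctan2(*(w[0]-w[1])[[1,0]])), w.mean(0))
b=f([[228,83],[452,82],[447,307],[235,307]],.055); print("box",b.mean(0),np.linalg.norm(b[1]-b[0]),np.linalg.norm(b[2]-b[1]),np.degrees(np.arctan2(*(b[0]-b[3])[[1,0]])))
w=f([[343,122],[343,176]],.1); print("mark",w,np.degrees(np.arctan2(*(w[0]-w[1])[[1,0]])))
h=(cv2.inRange(p[60:230,160:360],(215,215,215),(255,255,255)))
for mm,s,ce in blobs(h,400): print(s,ce,ray(c,[ce+[160,60]],.057)[0])
```

```text
bar top [[0.61822805 0.0125348  0.1       ]
 [0.66367335 0.02086862 0.1       ]] 0.04620311941738119 -169.6084843569044 [0.6409507  0.01670171 0.1       ]
box [0.64235414 0.0173715  0.055     ] 0.07683894474233217 0.0770839347800179 -169.51522328063126
mark [[0.61845985 0.01288763 0.1       ]
 [0.63408277 0.01575705 0.1       ]] -169.59260009641042
[ 166    0   34   66 1165] [187.86180258  21.75107296] [0.58376992 0.11643048 0.057     ]
[ 71  29  52  54 796] [96.32160804 53.81155779] [0.63921427 0.01554611 0.057     ]
[ 104  139   67   31 1430] [139.01188811 156.62377622] [0.76203941 0.09688914 0.057     ]
```

The knob is centred near (0.642, 0.017) with its bar at 10.4° (white mark at crop (342,150)), and the box fits at 77 mm. I'll grip slightly higher than given, to clear the disc.

```bash
python3 - <<'E'
from h import *
P=np.array([.642,.017,.073]); y0=np.radians(100.4)
robot.set_gripper(.05)
robot.move_pose(P+[0,0,.09],down(y0)); robot.move_straight(P,velocity=.1); print(st())
robot.set_gripper(0); print(st())
P=np.array(robot.state()["tcp_pos"])
for a in np.radians([12,24,36,48,58,63,66,69]):
    robot.move_straight(P,frame=down(y0-a),velocity=.1); s=robot.state()
    T=np.array(s["tool_rot"]); act=100.4-np.degrees(np.arctan2(T[1,1],T[0,1]))
    print(round(np.degrees(a)),round(act,1),st()[2:],"Mz",round(float(s["moment"][2]),3),round(float(s["t"]),2))
robot.wait(.3); shot("scene","s8"); shot("top","t8")
E
python3 -c "
import cv2
a=cv2.imread('pics/s8.png')[190:300,190:340];cv2.imwrite('pics/s8c.png',cv2.resize(a,None,fx=4,fy=4))"
```

```text
(63.79, array([0.6427, 0.0169, 0.0737]), array([-0.1,  0. , -0.1]), 0.05)
(64.5, array([0.6421, 0.0167, 0.0731]), array([-0.5, -2.4,  0.4]), 0.0136)
12 11.8 (array([ 0.4, -1.4,  0.3]), 0.0137) Mz 0.048 64.86
24 23.8 (array([-0.3, -3.4, -0.3]), 0.014) Mz 0.075 65.22
36 35.8 (array([-1.2, -5. ,  0.4]), 0.0138) Mz 0.084 65.58
48 47.8 (array([-1.1, -5.9,  0.5]), 0.0138) Mz 0.068 65.93
58 57.8 (array([-2.5, -5.9,  0.6]), 0.0137) Mz 0.114 66.26
63 62.8 (array([-2.1, -7. ,  0.4]), 0.0136) Mz 0.091 66.51
66 65.6 (array([-1.4, -6.4,  1.3]), 0.0142) Mz 0.669 66.76
69 68.6 (array([-2. , -6.2,  1.9]), 0.0149) Mz 0.682 67.01
```

View pics/s8c.png

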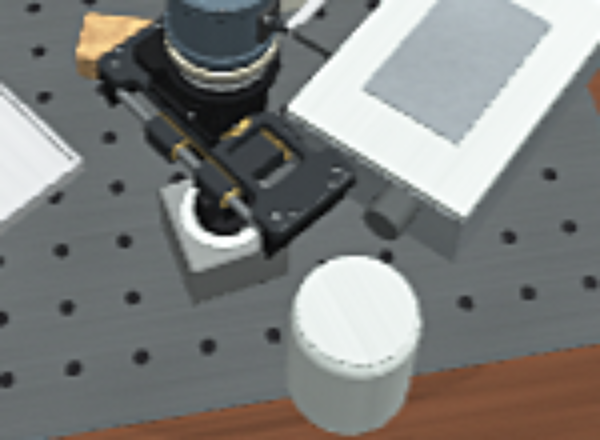

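The moment jumped to 0.67 N m just past 63°, so the knob hit its stop. Now I release it, lift off and check.

Run:
```python
from h import *
robot.set_gripper(.087); robot.wait(.3); q=np.array(robot.state()["tcp_pos"])
robot.move_straight(q+[0,0,.12],velocity=.15); robot.wait(1.2)
robot.move_pose([.705,.02,.30],down(np.radians(100))); print(st())
shot("wrist","w9"); shot("scene","s9"); c,p,d=shot("top","t9")
a=np.hstack([cv2.resize(load("w9")[1][60:220,160:360],(400,320)),cv2.resize(p[120:250,140:300],(394,320))]); cv2.imwrite("pics/fin.png",a[:,:,::-1])
```

```text
(72.29, array([0.7045, 0.0201, 0.2994]), array([ 0.1, -1.1, -0.9]), 0.0873)
```

View pics/fin.png

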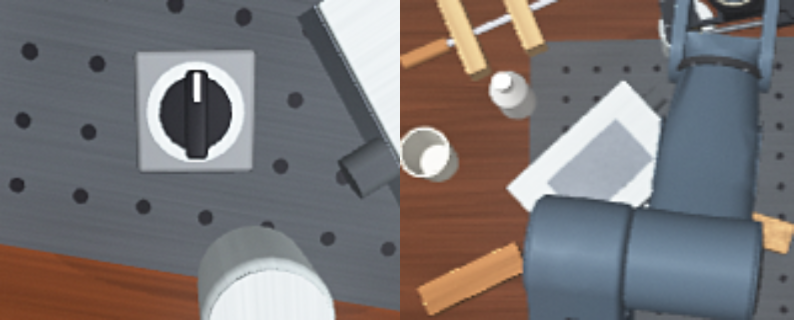

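View pics/s9.png

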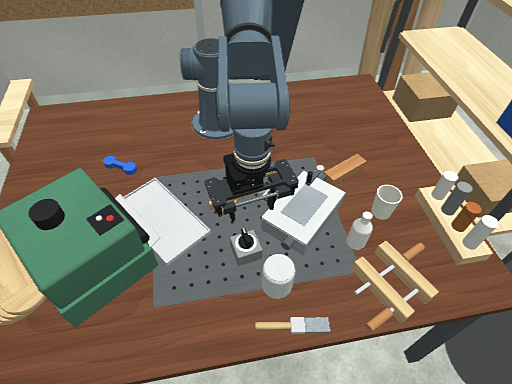

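The knob is back at rest with its mark at (198,85). The lid is shut with the latch across it, the tray is empty and the other items have not moved. The arm touches nothing, so I'm handing in.

```bash
python3 -c "
from bench import robot
print(robot.close_job())"
```

```text
the job is handed in; nothing more can be done
None
```

The job is done and handed in at about 72 s of the 210 s allowed; the interface reports no verdict.

- **Latch and lid, opening:** I swung the latch lever clear to about 1.6 rad and opened the lid to about 1.66 rad.
- **Pulls:** Only two were in the catch tray. Both went into the chest lying flat, and the tray was empty afterwards. Neither was knocked aside and the grip never slackened.
- **Lid and latch, closing:** I shut the lid and swung the lever back to about 0.007 rad. The lid's top read 0.070–0.071 m at six points, front edge included.
- **Knob:** I turned it clockwise until it hit its stop; the moment jumped to 0.67 N m just past 63°. I then let it go, and the last picture shows it back at rest.
- **Other things:** They appear unmoved in the last scene view, which I judged by eye and did not measure. The gripper hung clear in the air at hand-in.

No check failed. The knob's size measured a few millimetres smaller than given (box 77 mm instead of 80 mm, bar about 46 mm instead of 52 mm). I gripped the bar 6 mm higher than the given point to stay clear of its disc.

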